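Lock a roller shaft: turn its flat to the setscrew and tighten with the T-handled hex key

TASK

On the green stand, turn the roller shaft by its star handle until the milled flat faces straight up at the setscrew. Then take the middle-sized of the three T-handled hex keys from the rack, stand it fully down in the socket of the setscrew and tighten the screw clockwise (seen from above) until it stops. Leave the key standing in the screw, the flat still facing up, and do not disturb the other two keys, the pipe flange or the can.

Things in the scene. Friction and masses are not known exactly. Their poses are not given: they have to be found in the camera images.
- stand: Fixed level stand: green base 140 x 165 mm, two grey bearing blocks (tops 141 mm above the bench), a fixed steel collar between them (76 mm diameter, 40 mm wide, top at 143 mm). Origin on the bench right under the screw's axis; x level and square to the shaft, y along the shaft towards its star handle, z up. Shaft axis 105 mm up. Left or right of the robot, turned up to 0.3 rad.
- star (a point): Centre of the star handle, on the shaft's axis at stand y = +90 mm; turns with the shaft, y along the axis. Four steel spokes 14 mm thick, 90 degrees apart, square to the axis, each ending in a 24 mm ball centred 85 mm from the axis. One spoke lies along the point's +z, the way the flat faces; so with the flat up a spoke is upright, but any of the four may be upright while the flat faces elsewhere.
- shaft (a joint): Turn of shaft and star handle about the stand's y axis, rad. 0 or 2 pi (6.28): flat straight up. Growing values carry the top of the handle towards the stand's +x. Range -0.6 to 6.9, starts at 0.7 to 5.6. Balanced: stays where it is left; friction about 0.35 N m, so pushing a ball takes about 4 N. A level push jams on a ball more than about 50 degrees from the top; take the next spoke.
- flat (a point): Point on the milled flat of the dark shaft (the flat is bright bare metal), 12 mm from the axis, at stand y = -40 mm, where the bare shaft shows between collar and bearing. Shaft 44 mm in diameter; the flat is 37 mm wide and runs its whole length. The point's z points out of the flat, y along the shaft towards the star handle.
- screw (a joint): Turn of the setscrew about its upright axis, rad; grows clockwise seen from above. Starts at 0 to 0.5; tight at its stop, 1.9. Friction about 0.2 N m until the stop; it does not rise or sink. The key has up to 0.17 rad of play either way in the socket.
- socket (a point): Centre of the floor of the hexagonal socket in the setscrew's dark round head (36 mm diameter, on top of the collar, head top 168 mm above the bench). Socket 19.5 mm across flats, 26 mm deep, open upwards; floor 142 mm above the bench. Turns with the screw: z up, two of the six socket flats square to y (alike every 60 degrees). At joint 0 its x is the stand's x.
- rack: Fixed plywood rack, 80 x 250 mm, top 70 mm above the bench, with three 30 mm holes in a row along its y at -85, 0 and +85 mm, in which the three keys hang upright by their flanges in any order. Origin on the bench under the middle hole, z up. On the other side of the robot from the stand, turned up to 0.3 rad.
- key: The middle T-handled key, which fits: hexagonal shank 18 mm across flats, its lowest 6 mm narrowed to 14 mm; crossbar 150 mm long, 14 mm thick. Origin at the centre of the shank's lower end; z up the shank to the crossbar, x along the crossbar, two of the hexagon's flats square to y. 44 mm flange 62 to 68 mm up. 0.36 to 0.56 kg. Starts upright in the rack, end 8 mm above the bench.
- key_hub (a point): Centre of the middle key's square hub, where shank and crossbar meet, 105 mm above the shank's lower end; axes as key. Hub 24 x 24 mm, 34 mm high, flat sides square to x and y: the place to grip, with the fingers closing along y, across the bar. 20 mm of free space below the hub, above the flange.
- key_small: Like the middle key but 12 mm across flats, crossbar 105 mm; too thin, spins in the socket. Stays in the rack.
- key_large: Like the middle key but 24 mm across flats, crossbar 195 mm; does not enter the socket. Stays in the rack.
- flange: Bystander: steel pipe flange, a flat ring 110 mm across with a 60 mm bore, 20 mm high. Origin at the centre of its underside.
- can: Bystander: upright grey can, 66 mm diameter, 170 mm tall. Origin at the centre of its underside.
Not all that is in view belongs to the job. Leave any pink look-alike of the key alone.

How it is judged:
By the outcome, as a careful person would: the job done as asked, in the order asked, and still so for the second after the job is handed in, with the robot touching nothing.
It also fails if it takes over 72 s, if anything falls off the work surface, if the arm or the gripper's body presses on something with over 40 N, if the wrist force passes 120 N, or if a joint passes its speed limit or range.

ROBOT

A 6-joint arm with a two-finger parallel gripper is mounted at the origin on the work surface. World frame = base frame: x ahead of the robot, y to its left, z up, the work surface at z = 0. Lengths are in m, angles in rad, forces in N, time in s.
With the tool pointing down it reaches from about 0.25 to 0.775 m from the base axis. Payload 4 kg.
Tool frame: the origin (TCP) lies at the centre of the arm's flange, where the gripper is bolted on; the fingertips stand 199 mm ahead of it and the grasp point (between the pads) lies 180 mm ahead of it (robot.tcp_to_tips is the z of the fingertips in the tool frame, in m); z points along the fingers, y is the line along which they close (so a half turn about z gives the same grasp; the last joint's range is limited). The gripper opens to 94 mm and grips with 3 to 60 N. Pads are 16 mm wide; open, the fingers measure 119 mm over their backs; the gripper's body (75 mm by 177 mm) begins 78 mm behind the grasp point.
Start: joints at [-1.441, 0.087, 1.371, -0, 1.684, -0.103], TCP at [0.127, -0.535, 0.405] pointing down, gripper open.
Joint ranges: [-3.1, 3.1], [-0.76, 2.03], [0.27, 2.55], [-1.08, 4.22], [0.17, 2.65], [-2.57, 2.57]. Speed limits (rad/s): [2.79, 2.79, 3.14, 3.14, 3.14, 3.14].

INTERFACE

Orientations are given as [roll, pitch, yaw] about the fixed x, y, z axes, in that order (R = Rz(yaw) Ry(pitch) Rx(roll)).
In Python, from bench import robot gives the robot as it stands.
- The arm moves only by the tool play_rows, never from a script. Its arguments are lists of equal length, an entry for each row: "translation": the shift along the tool's x, y, z scaled (see below), a list of three; "twist": the turn, a rotation vector about the tool's x, y, z scaled (see below), a list of three; "gripper": the opening, from -1 (shut) to 1 (fully open). A call has 1 to 8 rows; each row shifts and turns the commanded pose from where the row before left it, along the tool's axes as they then stand; what a row does not reach is not made up. The controller multiplies each number of a shift by 0.04 m and each number of a turn by 0.1 rad. A row lasts 1/10 s, in which the tool goes at most 50 mm and 8.59 degrees, less where a joint would pass 70% of its speed; a pose out of reach is approached as far as the arm can. A call with a number of a shift or a turn outside -1 to 1 is refused whole. A call with a gripper value outside its range is refused whole. The fingers move at their own pace and stop on an object; the grip force is fixed at half the most. Time passes only in rows, so rows that do not move let the fingers close. It gives the time, the measured TCP pose, the force, the opening and the grip force at its end, in the units of the state.
- robot.get_obs(): the state, without advancing time (a new reading comes with each control period).
- robot.snapshot(name): name is "scene" or "top"; returns the picture (400x640x3 uint8, red, green, blue); there is no depth.
- robot.camera_model(name): a dict with "camera_matrix" (3x3 intrinsics, pixels), "rvec" (rotation vector, rad) and "tvec" (3), from world to camera coordinates, as OpenCV has them. Camera axes: x right, y down, z forward; pixel columns grow to the right and rows downward; lengths in m; the calibration is good to about 2 mm. A picture is of the moment at which its call begins. camera_model takes no time and is no camera call.
- robot.close_job(): hands the job in; it is judged then, once.
Trained networks look in the newest picture that a camera, given by its name, has taken for a name from the list of things; names that differ only in an ending like _2 or _b are one class to them, and where a whole thing is asked for, a point or a joint stands for the part that bears it (a point fixed in the world has none). Each returns a list of dicts, best first, with "score" (0 to 1); they miss things now and then, are a little off and sometimes report something else, mostly with a low value. They report only what shows in the picture. A call takes as long as a camera call. They do not tell look-alikes from the thing itself.
- robot.recognise(name, camera): "centre" ([x, y, z] in m, in world coordinates, good to about 4 mm: the middle of the surface that is visible of it).
- robot.spot_point(name, camera): "centre" ([x, y, z] in m, in world coordinates, good to about 4 mm: a listed point, or the origin of a listed thing).
The state is a dict: "time": time; "joint_positions": joint angles; "qvel": joint speeds; "joint_torque": joint torques, N m; "tool_pos": TCP position; "ee_rot": TCP orientation; "wrist_force": force on the tool from outside, world axes, zero at the start; "wrist_torque": the same for the moment, N m; "width": finger opening in m; "finger_force": force on a finger pad.
Only numpy, scipy, OpenCV 4.12 (cv2) and the standard library are available. Lean on these libraries where they do the work, as an engineer would, in place of code of your own. Each camera call takes 0.05 s, during which the arm holds its last target. There are 200 camera calls.

## Working session

There is one attempt and no reset: what is moved stays moved. The work goes in short steps, Python scripts to look and compute and a tool call to move; the robot and the scene stay as the last step left them, time stands still between calls to the robot, and variables do not carry over. Pictures are saved under pics/ and viewed, at most 10 in all, crops included, and the job is handed in when it is done.

Besides the shell and the picture viewer there is one more tool, called in YAML: its name, and indented under it one key for each argument. play_rows: Moves the arm, as the interface text tells. Its arguments: {"type":"object","properties":{"translation":{"type":"array","items":{"type":"array","items":{"type":"number","minimum":-1,"maximum":1}}},"twist":{"type":"array","items":{"type":"array","items":{"type":"number","minimum":-1,"maximum":1}}},"gripper":{"type":"array","items":{"type":"number"}}},"required":["translation","twist","gripper"]}

```bash
mkdir -p pics; ls
python3 - <<'E'
from bench import robot
import cv2
for c in ("scene","top"):
    im=robot.snapshot(c); cv2.imwrite(f"pics/{c}0.png",im[:,:,::-1])
    m=robot.camera_model(c); print(c,m)
    for n in ("star","flat","socket","key_hub","key_small","key_large","rack","stand","flange","can"):
        r=robot.spot_point(n,c); print(n,[(round(d['score'],2),[round(float(v),3) for v in d['centre']]) for d in r][:4])
E
```

```text
pics
scene {'camera_matrix': array([[519.1289139 ,   0.        , 322.78757086],
       [  0.        , 519.1289139 , 189.90714531],
       [  0.        ,   0.        ,   1.        ]]), 'rvec': array([ 1.65170951,  1.65681468, -0.83532854]), 'tvec': array([-0.00573143, -0.26054311,  1.68782291])}
star [(0.73, [0.582, -0.09, 0.105]), (0.58, [0.535, 0.204, 0.009])]
flat [(0.95, [0.581, -0.225, 0.108]), (0.55, [0.583, -0.091, 0.104])]
socket [(0.54, [0.574, -0.182, 0.137])]
key_hub [(0.97, [0.522, 0.118, 0.11]), (0.93, [0.343, 0.155, 0.104]), (0.77, [0.37, -0.038, 0.105])]
key_small [(0.95, [0.532, 0.202, 0.006]), (0.24, [0.522, 0.121, 0.11])]
key_large [(0.64, [0.539, 0.29, 0.005])]
rack [(0.67, [0.529, 0.208, 0.0])]
stand [(0.74, [0.577, -0.182, 0.004]), (0.55, [0.534, 0.206, 0.007])]
flange [(0.75, [0.762, 0.195, -0.001])]
can [(0.75, [0.765, -0.154, 0.001])]
top {'camera_matrix': array([[488.89187499,   0.        , 316.49276503],
       [  0.        , 488.89187499, 197.11708598],
       [  0.        ,   0.        ,   1.        ]]), 'rvec': array([ 2.18367196, -2.15469735,  0.12727436]), 'tvec': array([0.00332413, 0.58022625, 1.10835921])}
star [(0.71, [0.585, -0.096, 0.102]), (0.21, [0.527, 0.12, 0.006])]
flat [(0.59, [0.584, -0.225, 0.104])]
socket [(0.51, [0.573, -0.184, 0.143])]
key_hub [(0.96, [0.369, -0.036, 0.105]), (0.85, [0.345, 0.156, 0.109]), (0.63, [0.525, 0.118, 0.111])]
key_small [(0.83, [0.529, 0.206, 0.005])]
key_large [(0.75, [0.538, 0.292, 0.004])]
rack [(0.59, [0.535, 0.206, 0.001]), (0.58, [0.765, -0.157, 0.001])]
stand [(0.77, [0.576, -0.183, 0.001])]
flange [(0.86, [0.767, 0.198, -0.002])]
can [(0.61, [0.762, -0.16, 0.003])]
```

View pics/scene0.png

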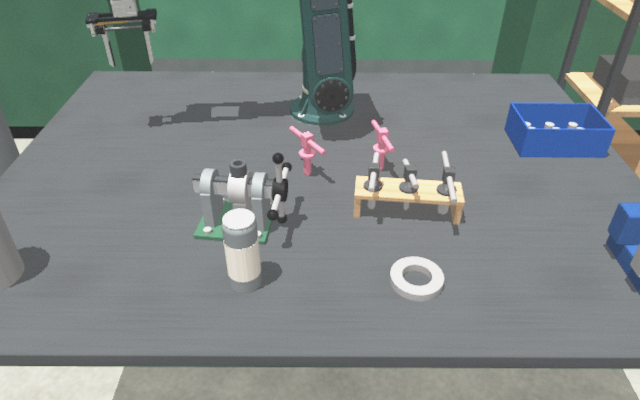

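View pics/top0.png

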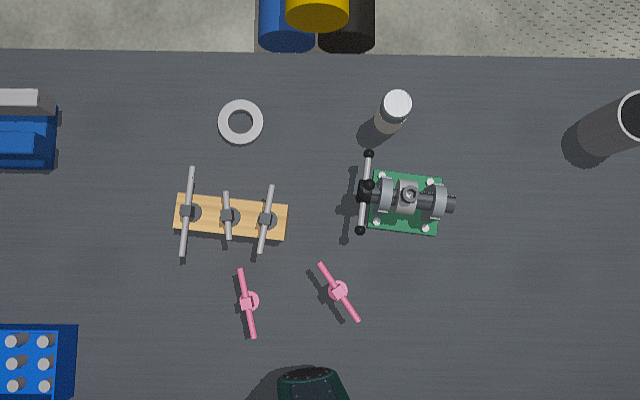

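Possible keys in the top view are middle (267,219), small (227,215), large (187,211), and pink look-alikes (248,302) and (338,290). I choose (267,219), the grey key with the middle-length bar. Next I'll check it in a close crop.

Run:
```python
import cv2,numpy as np
t=cv2.imread('pics/top0.png');s=cv2.imread('pics/scene0.png')
f=lambda im,x,y,w,h:cv2.resize(im[y:y+h,x:x+w],(400,300),interpolation=cv2.INTER_CUBIC)
a=np.vstack([np.hstack([f(t,345,145,120,90),f(s,190,145,120,90)]),np.hstack([f(t,170,160,120,90),f(s,345,140,120,90)])])
cv2.imwrite('pics/crop1.png',a)
```

```text
(no output)
```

View pics/crop1.png

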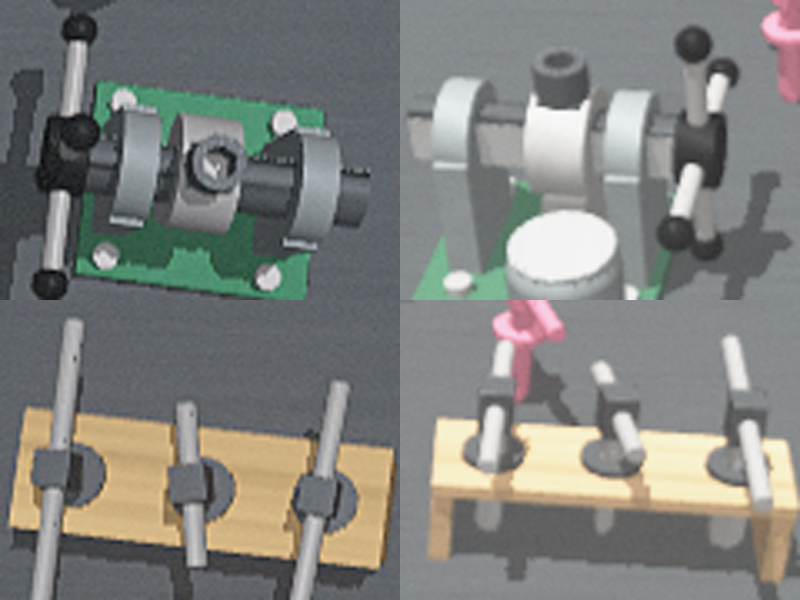

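The crop shows the middle key, bottom panels at (318,490) and (490,390): its shank is the right size and its bar is shorter than the large key's. The bright flat faces the scene camera (world +x), so the shaft joint is about π/2. The upright ball has to go towards the robot by about 90°. Next I'll fit the exact poses.

```bash
cat > h.py <<'E'
from bench import robot
import numpy as np, cv2
from scipy.optimize import least_squares
from scipy.spatial.transform import Rotation as R
def proj(c,P):
    m=robot.camera_model(c); return cv2.projectPoints(np.array(P,float).reshape(-1,3),m['rvec'],m['tvec'],m['camera_matrix'],None)[0].reshape(-1,2)
def stand(p,L):  # stand coords -> world
    x,y,a=p; L=np.array(L,float).reshape(-1,3); c,s=np.cos(a),np.sin(a)
    return np.c_[x+c*L[:,0]-s*L[:,1],y+s*L[:,0]+c*L[:,1],L[:,2]]
def ball(th,k): t=th+k*np.pi/2; return [.085*np.sin(t),.09,.105+.085*np.cos(t)]
def fit_star(obs,heads,p0,fixed=None):
    # obs: (cam,k,u,v)
    def f(q):
        p=q[:3] if fixed is None else fixed
        r=[proj(c,stand(p,ball(q[-1],k)))[0]-[u,v] for c,k,u,v in obs]
        r+=[proj(c,stand(p,[0,0,.168]))[0]-[u,v] for c,u,v in heads]
        return np.concatenate(r)
    s=least_squares(f,p0,loss='soft_l1'); return s.x,s.fun.reshape(-1,2)
E
python3 - <<'E'
from h import *
# k: 0=flat spoke (+x), 3 = top
obs=[("top",0,368.4,153.4),("top",3,369,184.3),("top",2,359.4,229.9),
("scene",3,277.9,158.2),("scene",2,286.6,166.6),("scene",0,272.5,214.6),("scene",1,281.8,218.5)]
q,r=fit_star(obs,[("top",410.1,193.9),("scene",238,163.6)],[.575,-.183,-.1,1.57]); print(q.round(4)); print(r.round(1).tolist())
def g(k,x):
    x0,y0,a=x; d=75
    P=lambda s,z:[x0+s*.075*np.cos(a),y0+s*.075*np.sin(a),z]
    return np.concatenate([proj("top",P(1,.115))[0]-[272.3,185.5],proj("top",P(-1,.115))[0]-[260,252.5],proj("top",[x0,y0,.130])[0]-[265.4,217.3],
     proj("scene",P(-1,.115))[0]-[377.1,153.5],proj("scene",P(1,.115))[0]-[372,190.4]])
s=least_squares(lambda x:g(0,x),[.523,.118,0],loss='soft_l1'); print("key",s.x.round(4),s.fun.round(1))
o=robot.get_obs(); print(o['tool_pos'],o['ee_rot'],o['width'],o['time']); print(R.from_euler('xyz',o['ee_rot']).as_matrix().round(3))
E
```

```text
[ 0.5753 -0.1803 -0.1202  1.6175]
[[-0.4, 0.4], [-0.8, 0.1], [-0.5, -0.0], [-0.3, 0.1], [-0.3, 0.5], [-0.3, 0.2], [-0.3, -0.3], [0.0, -0.4], [-0.5, -0.7]]
key [ 0.5243  0.1206 -0.1537] [-0.6 -1.6 -0.7  0.2 -0.5  0.3 -1.7  0.2 -1.5 -0.7]
[ 0.1268784  -0.53516097  0.4047153 ] [3.14148408e+00 1.86051635e-06 2.32800475e-01] 0.09367230831613269 1.1
[[ 0.973  0.231  0.   ]
 [ 0.231 -0.973 -0.   ]
 [-0.     0.    -1.   ]]
```

```bash
cat >> h.py <<'E'
S=np.array([.5753,-.1803,-.1202])
def plan(way,start=None,ms=1.0,mt=1.0,rows_min=1):
    """way: list of (pos,yaw); tool pointing down. prints rounded rows"""
    o=robot.get_obs(); p=np.array(o['tool_pos']) if start is None else np.array(start[0]); 
    yaw=o['ee_rot'][2] if start is None else start[1]
    T=[];W=[]
    for q,y in way:
        q=np.array(q,float); n=rows_min
        while True:
            pp=p.copy();yy=yaw;t=[];w=[];ok=True
            for i in range(n):
                Rm=R.from_euler('xyz',[np.pi,0,yy]).as_matrix()
                d=Rm.T@((q-pp)/(n-i))/.04; d=np.round(d,2)
                dz=np.round(-(y-yy)/(n-i)/.1,2)
                if abs(d).max()>ms or np.linalg.norm(d)>1.2*ms or abs(dz)>mt: ok=False;break
                pp=pp+Rm@d*.04; yy=yy-dz*.1; t.append(d.tolist()); w.append([0,0,float(dz)+0.])
            if ok: break
            n+=1
        p,yaw=pp,yy; T+=t;W+=w
    for i in range(0,len(T),8): print("T",T[i:i+8],"\nW",W[i:i+8])
    print("n",len(T),"end",p.round(4),round(yaw,3))
E
python3 - <<'E'
from h import *
th=1.6175; b=stand(S,ball(th,3))[0]; print(b)
Y=-.12+np.pi
plan([([b[0],b[1],.44],Y)])
E
```

```text
[ 0.59003171 -0.09142523  0.18990731]
T [[0.49, -0.29, -0.03], [0.52, -0.24, -0.03], [0.54, -0.19, -0.03], [0.56, -0.13, -0.03], [0.57, -0.07, -0.03], [0.57, -0.02, -0.03], [0.57, 0.04, -0.03], [0.56, 0.1, -0.03]] 
W [[0, 0, -1.0], [0, 0, -1.0], [0, 0, -1.0], [0, 0, -1.0], [0, 0, -1.0], [0, 0, -1.0], [0, 0, -0.99], [0, 0, -1.0]]
T [[0.55, 0.15, -0.03], [0.54, 0.21, -0.03], [0.51, 0.26, -0.03], [0.48, 0.31, -0.03], [0.45, 0.35, -0.03], [0.41, 0.4, -0.03], [0.37, 0.44, -0.03], [0.33, 0.47, -0.03]] 
W [[0, 0, -0.99], [0, 0, -1.0], [0, 0, -0.99], [0, 0, -1.0], [0, 0, -0.99], [0, 0, -1.0], [0, 0, -0.99], [0, 0, -1.0]]
T [[0.28, 0.5, -0.03], [0.23, 0.53, -0.03], [0.17, 0.55, -0.03], [0.12, 0.56, -0.03], [0.06, 0.57, -0.04], [0.01, 0.57, -0.03], [-0.05, 0.57, -0.04], [-0.11, 0.56, -0.03]] 
W [[0, 0, -0.99], [0, 0, -1.0], [0, 0, -0.99], [0, 0, -1.0], [0, 0, -0.99], [0, 0, -1.0], [0, 0, -0.99], [0, 0, -1.0]]
T [[-0.16, 0.55, -0.04], [-0.21, 0.53, -0.03], [-0.27, 0.51, -0.04], [-0.31, 0.48, -0.03]] 
W [[0, 0, -0.99], [0, 0, -1.0], [0, 0, -0.99], [0, 0, -1.0]]
n 28 end [ 0.59   -0.0913  0.4399] 3.022
```

play_rows:
  translation:
    - [0.49, -0.29, -0.03]
    - [0.52, -0.24, -0.03]
    - [0.54, -0.19, -0.03]
    - [0.56, -0.13, -0.03]
    - [0.57, -0.07, -0.03]
    - [0.57, -0.02, -0.03]
    - [0.57, 0.04, -0.03]
    - [0.56, 0.1, -0.03]
  twist:
    - [0, 0, -1]
    - [0, 0, -1]
    - [0, 0, -1]
    - [0, 0, -1]
    - [0, 0, -1]
    - [0, 0, -1]
    - [0, 0, -1]
    - [0, 0, -1]
  gripper: [0.2, 0.2, 0.2, 0.2, 0.2, 0.2, 0.2, 0.2]

```text
time: 1.9
tool_pos: [0.2597, -0.4079, 0.4145]
ee_rot: [3.141, 0.0, 1.037]
wrist_force: [0.7, 0.0, 0.3]
width: 0.0563
finger_force: 0.0
```

play_rows:
  translation:
    - [0.55, 0.15, -0.03]
    - [0.54, 0.21, -0.03]
    - [0.51, 0.26, -0.03]
    - [0.48, 0.31, -0.03]
    - [0.45, 0.35, -0.03]
    - [0.41, 0.4, -0.03]
    - [0.37, 0.44, -0.03]
    - [0.33, 0.47, -0.03]
  twist:
    - [0, 0, -1]
    - [0, 0, -1]
    - [0, 0, -1]
    - [0, 0, -1]
    - [0, 0, -1]
    - [0, 0, -1]
    - [0, 0, -1]
    - [0, 0, -1]
  gripper: [0.2, 0.2, 0.2, 0.2, 0.2, 0.2, 0.2, 0.2]

```text
time: 2.7
tool_pos: [0.3921, -0.281, 0.4241]
ee_rot: [3.141, 0.0, 1.837]
wrist_force: [0.4, -0.4, 0.9]
width: 0.0562
finger_force: 0.0
```

play_rows:
  translation:
    - [0.28, 0.5, -0.03]
    - [0.23, 0.53, -0.03]
    - [0.17, 0.55, -0.03]
    - [0.12, 0.56, -0.03]
    - [0.06, 0.57, -0.04]
    - [0.01, 0.57, -0.03]
    - [-0.05, 0.57, -0.04]
    - [-0.11, 0.56, -0.03]
  twist:
    - [0, 0, -1]
    - [0, 0, -1]
    - [0, 0, -1]
    - [0, 0, -1]
    - [0, 0, -1]
    - [0, 0, -1]
    - [0, 0, -1]
    - [0, 0, -1]
  gripper: [0.2, 0.2, 0.2, 0.2, 0.2, 0.2, 0.2, 0.2]

```text
time: 3.5
tool_pos: [0.5236, -0.1532, 0.4344]
ee_rot: [-3.141, 0.0, 2.637]
wrist_force: [0.0, 0.1, -0.6]
width: 0.0561
finger_force: 0.0
```

Run:
```python
from h import *
b=stand(S,ball(1.6175,3))[0]; Y=-.12+np.pi
o=robot.get_obs(); print(o['tool_pos'],o['ee_rot'],o['width'],o['wrist_force'],o['time'])
plan([([b[0],b[1],.42],Y),([b[0],b[1],b[2]+.19],Y)])
```

```text
[ 0.5236127  -0.15317224  0.43441962] [-3.14148640e+00  3.06494856e-04  2.63698003e+00] 0.05607363351834238 [ 0.01832409  0.07369329 -0.56367298] 3.5
T [[-0.18, 0.54, 0.09], [-0.23, 0.52, 0.09], [-0.27, 0.49, 0.09], [-0.32, 0.47, 0.09], [-0.0, -0.0, 1.0]] 
W [[0, 0, -0.96], [0, 0, -0.96], [0, 0, -0.96], [0, 0, -0.97], [0, 0, 0.0]]
n 5 end [ 0.5899 -0.0914  0.38  ] 3.022
```

play_rows:
  translation:
    - [-0.18, 0.54, 0.09]
    - [-0.23, 0.52, 0.09]
    - [-0.27, 0.49, 0.09]
    - [-0.32, 0.47, 0.09]
    - [0, 0, 0.5]
    - [0, 0, 0.5]
    - [0, 0, 0]
    - [0, 0, 0]
  twist:
    - [0, 0, -0.96]
    - [0, 0, -0.96]
    - [0, 0, -0.96]
    - [0, 0, -0.97]
    - [0, 0, 0]
    - [0, 0, 0]
    - [0, 0, 0]
    - [0, 0, 0]
  gripper: [0.2, 0.2, 0.2, 0.2, 0.2, 0.2, -1, -1]

```text
time: 4.3
tool_pos: [0.5896, -0.0924, 0.3798]
ee_rot: [-3.142, -0.001, 3.018]
wrist_force: [-0.3, -0.3, 0.8]
width: 0.0436
finger_force: 0.0
```

play_rows:
  translation:
    - [0, 0, 0]
    - [0, 0, 0]
  twist:
    - [0, 0, 0]
    - [0, 0, 0]
  gripper: [-1, -1]

```text
time: 4.5
tool_pos: [0.5897, -0.0926, 0.3816]
ee_rot: [-3.141, 0.003, 3.018]
wrist_force: [-1.1, 0.4, -0.3]
width: 0.0276
finger_force: 0.0
```

Run:
```python
from h import *
o=robot.get_obs(); print(o['tool_pos'],o['ee_rot'],o['width'],o['finger_force'])
a0=.0467; Y=-.12+np.pi
P=[]
for a in np.linspace(a0,-.80,9)[1:]:
    b=stand(S,ball(a,0))[0]; P.append(([b[0],b[1],b[2]+.19],o['ee_rot'][2]))
plan(P)
b=stand(S,ball(a0,0))[0];print(b+[0,0,.19])
```

```text
[ 0.5896641  -0.0925879   0.38158936] [-3.14113010e+00  2.83181579e-03  3.01752584e+00] 0.027571283852568837 0.0
T [[0.22, 0.03, 0.04], [0.22, -0.0, 0.03], [0.22, -0.0, 0.05], [0.22, -0.0, 0.07], [0.2, -0.0, 0.09], [0.19, -0.0, 0.12], [0.18, -0.01, 0.13], [0.17, 0.0, 0.15]] 
W [[0, 0, 0.0], [0, 0, 0.0], [0, 0, 0.0], [0, 0, 0.0], [0, 0, 0.0], [0, 0, 0.0], [0, 0, 0.0], [0, 0, 0.0]]
n 8 end [ 0.5255 -0.0838  0.3544] 3.018
[ 0.5900314  -0.09142519  0.37990733]
```

play_rows:
  translation:
    - [0, 0, 0]
    - [0, 0, 0]
  twist:
    - [0, 0, 0]
    - [0, 0, 0]
  gripper: [-1, -1]

```text
time: 4.7
tool_pos: [0.5896, -0.0926, 0.3814]
ee_rot: [-3.141, 0.003, 3.018]
wrist_force: [0.2, -0.7, 2.9]
width: 0.0226
finger_force: 30.0
```

play_rows:
  translation:
    - [0.22, 0, 0.01]
    - [0.22, 0, 0.03]
    - [0.22, 0, 0.05]
    - [0.22, 0, 0.07]
    - [0.2, 0, 0.09]
    - [0.19, 0, 0.12]
    - [0.18, 0, 0.13]
    - [0.17, 0, 0.15]
  twist:
    - [0, 0, 0]
    - [0, 0, 0]
    - [0, 0, 0]
    - [0, 0, 0]
    - [0, 0, 0]
    - [0, 0, 0]
    - [0, 0, 0]
    - [0, 0, 0]
  gripper: [-1, -1, -1, -1, -1, -1, -1, -1]

```text
time: 5.5
tool_pos: [0.525, -0.0847, 0.3586]
ee_rot: [-3.14, 0.008, 3.018]
wrist_force: [-1.5, -0.3, 11.1]
width: 0.0223
finger_force: 30.0
```

Run:
```python
from h import *
o=robot.get_obs(); print(o['tool_pos'],o['ee_rot'],o['width'],o['finger_force'],o['wrist_force'])
im=robot.snapshot("top"); s=robot.snapshot("scene")
f=lambda im,x,y,w,h:cv2.resize(im[y:y+h,x:x+w],(400,300),interpolation=cv2.INTER_CUBIC)
cv2.imwrite('pics/c2.png',np.hstack([f(im,340,130,140,105),f(s,190,125,140,105)])[:,:,::-1])
```

```text
[ 0.52499204 -0.08466891  0.35864928] [-3.13951928  0.00761267  3.01756424] 0.022273672982569454 30.002563297748566 [-1.49253069 -0.28912366 11.12312249]
```

View pics/c2.png

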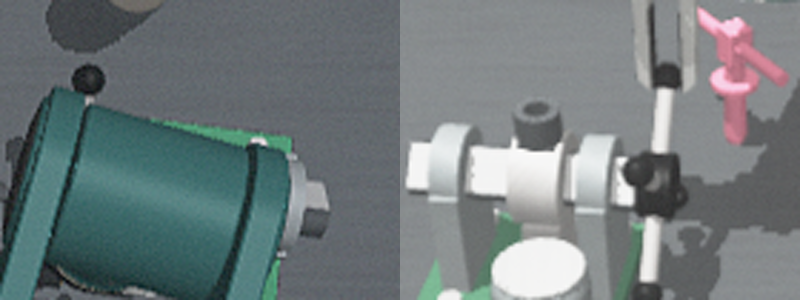

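The picture shows the ball still held, at (668,75) in the crop, and the flat now at about 45° facing the camera. So the shaft turns as intended, and I'll take the next spoke.

Run:
```python
from h import *
o=robot.get_obs(); Y=-.12+np.pi; p=o['tool_pos']
a=.77; b=stand(S,ball(a,0))[0]; print(b)
plan([([p[0],p[1],.41],Y),([b[0],b[1],.41],Y),([b[0],b[1],b[2]+.19],Y)])
print('arc')
P=[]
for t in np.linspace(a,0,8)[1:]:
    q=stand(S,ball(t,0))[0]; P.append(([q[0],q[1],q[2]+.19],Y))
plan(P,start=([b[0],b[1],b[2]+.19],Y))
```

```text
[ 0.64483652 -0.09804468  0.16602241]
T [[0.0, 0.0, -0.66], [0.0, 0.0, -0.67], [-0.76, 0.01, 0.0], [-0.76, 0.01, 0.0], [-0.76, 0.0, 0.0], [-0.76, 0.01, 0.0], [0.0, -0.0, 0.68], [0.0, -0.0, 0.67]] 
W [[0, 0, -0.02], [0, 0, -0.02], [0, 0, 0.0], [0, 0, 0.0], [0, 0, 0.0], [0, 0, 0.0], [0, 0, 0.0], [0, 0, 0.0]]
n 8 end [ 0.645  -0.098   0.3561] 3.021
arc
T [[0.18, 0.0, -0.15], [0.19, 0.0, -0.14], [0.2, 0.0, -0.11], [0.22, 0.0, -0.08], [0.23, 0.0, -0.07], [0.23, 0.0, -0.04], [0.23, 0.0, -0.01]] 
W [[0, 0, 0.0], [0, 0, 0.0], [0, 0, 0.0], [0, 0, 0.0], [0, 0, 0.0], [0, 0, 0.0], [0, 0, 0.0]]
n 7 end [ 0.5861 -0.091   0.38  ] 3.022
```

play_rows:
  translation:
    - [0, 0, 0]
    - [0, 0, 0]
    - [0, 0, -0.66]
    - [0, 0, -0.7]
    - [-0.76, 0.01, 0]
    - [-0.76, 0.01, 0]
    - [-0.76, 0, 0]
    - [-0.76, 0.01, 0]
  twist:
    - [0, 0, 0]
    - [0, 0, 0]
    - [0, 0, -0.02]
    - [0, 0, -0.02]
    - [0, 0, 0]
    - [0, 0, 0]
    - [0, 0, 0]
    - [0, 0, 0]
  gripper: [0.2, 0.2, 0.2, 0.2, 0.2, 0.2, 0.2, 0.2]

```text
time: 6.4
tool_pos: [0.6473, -0.0978, 0.4072]
ee_rot: [3.141, -0.002, 3.022]
wrist_force: [1.2, 0.4, 0.5]
width: 0.0565
finger_force: 0.0
```

play_rows:
  translation:
    - [0, 0, 0.6]
    - [0, 0, 0.65]
    - [0, 0, 0]
    - [0, 0, 0]
    - [0, 0, 0]
    - [0, 0, 0]
    - [0, 0, 0]
  twist:
    - [0, 0, 0]
    - [0, 0, 0]
    - [0, 0, 0]
    - [0, 0, 0]
    - [0, 0, 0]
    - [0, 0, 0]
    - [0, 0, 0]
  gripper: [0.2, 0.2, -1, -1, -1, -1, -1]

```text
time: 7.1
tool_pos: [0.6461, -0.0987, 0.3604]
ee_rot: [-3.138, 0.004, 3.021]
wrist_force: [-0.3, -3.1, 2.4]
width: 0.0222
finger_force: 30.0
```

play_rows:
  translation:
    - [0.19, 0, -0.14]
    - [0.2, 0, -0.13]
    - [0.2, 0, -0.1]
    - [0.22, 0, -0.08]
    - [0.23, 0, -0.06]
    - [0.23, 0, -0.03]
    - [0.23, 0, 0]
    - [0, 0, 0]
  twist:
    - [0, 0, 0]
    - [0, 0, 0]
    - [0, 0, 0]
    - [0, 0, 0]
    - [0, 0, 0]
    - [0, 0, 0]
    - [0, 0, 0]
    - [0, 0, 0]
  gripper: [-1, -1, -1, -1, -1, -1, -1, -1]

```text
time: 7.9
tool_pos: [0.5854, -0.0911, 0.3829]
ee_rot: [-3.139, 0.002, 3.021]
wrist_force: [-3.7, -1.2, 3.8]
width: 0.0038
finger_force: 2.2
```

Run:
```python
from h import *
o=robot.get_obs(); print(o['tool_pos'],o['width'],o['wrist_force'],stand(S,ball(0,0)))
s=robot.snapshot("scene")
cv2.imwrite('pics/c3.png',cv2.resize(s[130:235,190:330],(800,600),interpolation=cv2.INTER_CUBIC)[:,:,::-1])
for a in (0,.03,-.03): print(a,[ (proj("scene",stand(S,ball(a,k)))[0]-[190,130])*5.714 for k in (0,1,2,3)])
```

```text
[ 0.58544193 -0.09110483  0.38293376] 0.0038277367233543924 [-3.67332911 -1.24202008  3.76829938] [[ 0.58609197 -0.09094938  0.19      ]]
0 [array([502.834381  , 155.55111602]), array([469.12154817, 476.33911128]), array([521.20754114, 510.14029635]), array([550.8756012 , 219.95168195])]
0.03 [array([501.54136994, 159.30719633]), array([469.49408544, 481.72064595]), array([522.35778457, 506.11299321]), array([550.64665157, 214.83694154])]
-0.03 [array([504.13159857, 151.98269049]), array([468.789453  , 470.81256997]), array([520.04578157, 514.03482533]), array([551.07135559, 225.15618593])]
```

View pics/c3.png

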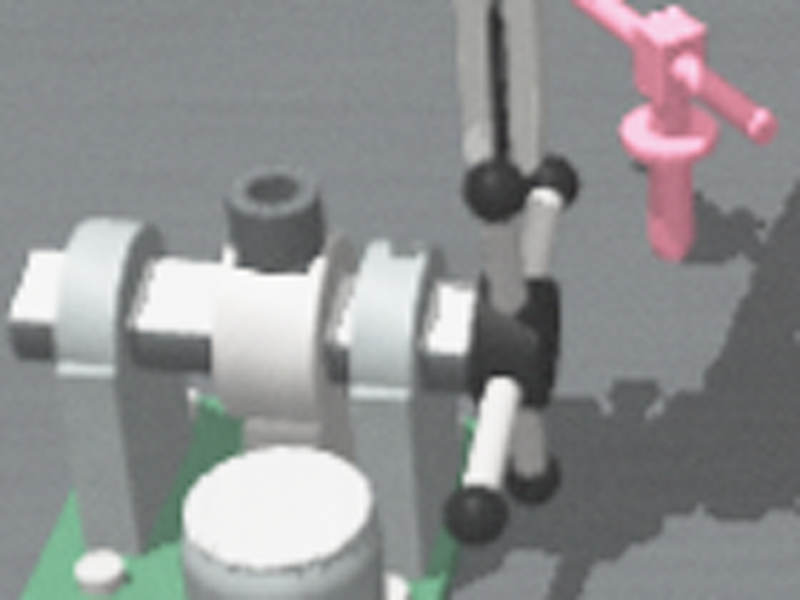

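The ball slipped out of the fingers: it is at (497,190) in the crop, short of the top. I'll fit the angle and regrip.

Run:
```python
from h import *
c=lambda k,u,v:("scene",k,190+u/5.714,130+v/5.714)
q,r=fit_star([c(0,497,190),c(1,475,515),c(2,535,477),c(3,553,185)],[],[.2],fixed=S); print(q,r.round(1).tolist())
a=q[0]; b=stand(S,ball(a,0))[0]; p=robot.get_obs()['tool_pos']; Y=robot.get_obs()['ee_rot'][2]; print(b)
plan([([p[0],p[1],.425],Y),([b[0],b[1],.425],Y),([b[0],b[1],b[2]+.185],Y)])
```

```text
[0.23000822] [[-0.7, -0.2], [-0.4, -0.3], [-0.9, -0.1], [-0.8, -0.3]]
[ 0.60533091 -0.0932731   0.18776148]
T [[0.0, 0.0, -0.54], [0.0, 0.0, -0.54], [-0.5, -0.0, -0.0], [0.0, -0.0, 0.65], [0.0, -0.0, 0.66]] 
W [[0, 0, 0.0], [0, 0, 0.0], [0, 0, 0.0], [0, 0, 0.0], [0, 0, 0.0]]
n 5 end [ 0.6055 -0.0932  0.3726] 3.021
```

play_rows:
  translation:
    - [0, 0, -0.54]
    - [0, 0, -0.54]
    - [-0.5, 0, 0]
    - [0, 0, 0]
    - [0, 0, 0.65]
    - [0, 0, 0.65]
    - [0, 0, 0]
    - [0, 0, 0]
  twist:
    - [0, 0, 0]
    - [0, 0, 0]
    - [0, 0, 0]
    - [0, 0, 0]
    - [0, 0, 0]
    - [0, 0, 0]
    - [0, 0, 0]
    - [0, 0, 0]
  gripper: [0.1, 0.1, 0.1, 0.1, 0.1, 0.1, -1, -1]

```text
time: 8.75
tool_pos: [0.6062, -0.0927, 0.3699]
ee_rot: [3.141, -0.003, 3.022]
wrist_force: [0.2, 0.2, 0.3]
width: 0.0365
finger_force: 0.0
```

play_rows:
  translation:
    - [0, 0, 0]
    - [0, 0, 0]
    - [0, 0, 0]
  twist:
    - [0, 0, 0]
    - [0, 0, 0]
    - [0, 0, 0]
  gripper: [-1, -1, -1]

```text
time: 9.05
tool_pos: [0.6064, -0.094, 0.3726]
ee_rot: [-3.138, 0.002, 3.021]
wrist_force: [-0.5, -4.6, 1.1]
width: 0.0225
finger_force: 30.0
```

Run:
```python
from h import *
o=robot.get_obs(); Y=o['ee_rot'][2]; print(o['tool_pos'],o['width'])
P=[]
for t in np.linspace(.23,0,5)[1:]:
    q=stand(S,ball(t,0))[0]; P.append(([q[0],q[1],q[2]+.185],Y))
plan(P)
```

```text
[ 0.60642025 -0.09404832  0.37257754] 0.022525607333967596
T [[0.15, 0.02, -0.03], [0.12, -0.0, -0.02], [0.12, -0.0, -0.01], [0.12, -0.0, -0.0]] 
W [[0, 0, 0.0], [0, 0, 0.0], [0, 0, 0.0], [0, 0, 0.0]]
n 4 end [ 0.5863 -0.0908  0.375 ] 3.021
```

play_rows:
  translation:
    - [0.12, 0, -0.03]
    - [0.13, 0, -0.02]
    - [0.13, 0, -0.01]
    - [0.12, 0, 0]
    - [0, 0, 0]
    - [0, 0, 0]
  twist:
    - [0, 0, 0]
    - [0, 0, 0]
    - [0, 0, 0]
    - [0, 0, 0]
    - [0, 0, 0]
    - [0, 0, 0]
  gripper: [-1, -1, -1, -1, -1, -1]

```text
time: 9.65
tool_pos: [0.587, -0.0918, 0.3749]
ee_rot: [-3.138, 0.005, 3.02]
wrist_force: [1.9, -5.9, -1.7]
width: 0.0224
finger_force: 30.0
```

Run:
```python
from h import *
o=robot.get_obs(); print(o['tool_pos'],o['width'],o['wrist_force'])
s=robot.snapshot("scene")
cv2.imwrite('pics/c4.png',cv2.resize(s[130:235,190:330],(800,600),interpolation=cv2.INTER_CUBIC)[:,:,::-1])
```

```text
[ 0.58704393 -0.09179931  0.37494889] 0.02243292793959342 [ 1.88886111 -5.9373282  -1.66204841]
```

View pics/c4.png

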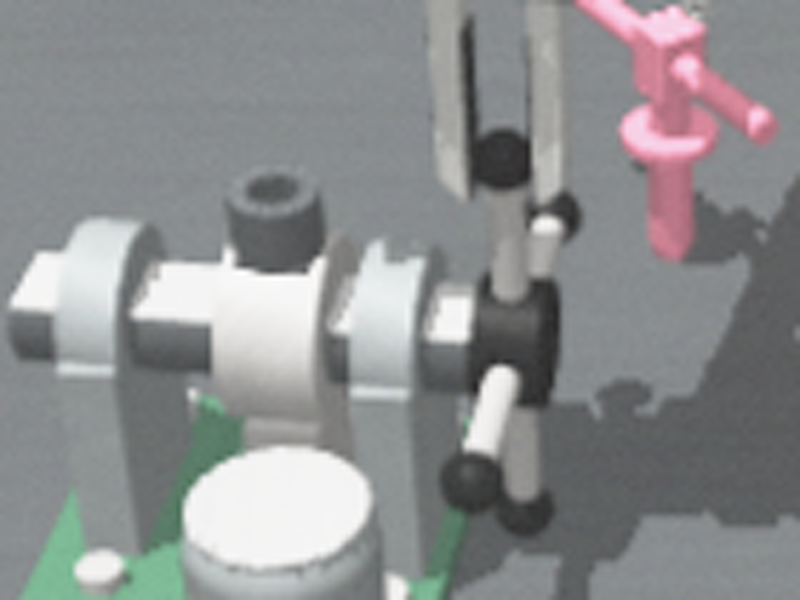

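The flat is up, with about 0.02 rad left. I'll nudge the handle, release, and go for the key.

play_rows:
  translation:
    - [0.04, 0, 0]
    - [0, 0, 0]
    - [0, 0, 0]
    - [0, 0, 0]
    - [0, 0, 0]
    - [0, 0, 0]
  twist:
    - [0, 0, 0]
    - [0, 0, 0]
    - [0, 0, 0]
    - [0, 0, 0]
    - [0, 0, 0]
    - [0, 0, 0]
  gripper: [-1, -1, 0.15, 0.15, 0.15, 0.15]

```text
time: 10.3
tool_pos: [0.5849, -0.0899, 0.3736]
ee_rot: [3.141, -0.0, 3.022]
wrist_force: [-0.3, 0.5, -0.1]
width: 0.051
finger_force: 0.0
```

Run:
```python
from h import *
o=robot.get_obs(); p=o['tool_pos']; Y=2.988; print(p,o['width'])
plan([([p[0],p[1],.43],o['ee_rot'][2]),([.524,.119,.42],Y),([.524,.119,.293],Y)])
```

```text
[ 0.58494286 -0.08993457  0.37361073] 0.05095925540078829
T [[0.0, 0.0, -0.7], [0.0, 0.0, -0.71], [0.43, 1.0, 0.05], [0.43, 1.0, 0.05], [0.44, 0.99, 0.05], [0.45, 0.99, 0.05], [0.45, 0.99, 0.05], [0.0, 0.0, 0.79]] 
W [[0, 0, 0.0], [0, 0, 0.0], [0, 0, 0.07], [0, 0, 0.07], [0, 0, 0.07], [0, 0, 0.07], [0, 0, 0.06], [0, 0, 0.0]]
T [[0.0, 0.0, 0.8], [0.0, 0.0, 0.79], [0.0, 0.0, 0.8]] 
W [[0, 0, 0.0], [0, 0, 0.0], [0, 0, 0.0]]
n 11 end [0.5241 0.1188 0.2928] 2.988
```

play_rows:
  translation:
    - [0, 0, -0.7]
    - [0, 0, -0.71]
    - [0.43, 1, 0.05]
    - [0.43, 1, 0.05]
    - [0.44, 0.99, 0.05]
    - [0.45, 0.99, 0.05]
    - [0.45, 0.99, 0.05]
    - [0, 0, 0]
  twist:
    - [0, 0, 0]
    - [0, 0, 0]
    - [0, 0, 0.07]
    - [0, 0, 0.07]
    - [0, 0, 0.07]
    - [0, 0, 0.07]
    - [0, 0, 0.06]
    - [0, 0, 0]
  gripper: [0.3, 0.3, 0.3, 0.3, 0.3, 0.3, 0.3, 0.3]

```text
time: 11.1
tool_pos: [0.5226, 0.1227, 0.4199]
ee_rot: [3.139, -0.001, 2.995]
wrist_force: [1.4, -1.4, 0.5]
width: 0.061
finger_force: 0.0
```

Run:
```python
from h import *
o=robot.get_obs(); print(o['tool_pos'],o['ee_rot'])
s=robot.snapshot("scene");t=robot.snapshot("top")
f=lambda im,x,y,w,h:cv2.resize(im[y:y+h,x:x+w],(400,300),interpolation=cv2.INTER_CUBIC)
cv2.imwrite('pics/c5.png',np.vstack([np.hstack([f(s,215,135,100,75),f(t,390,178,40,30)]),np.hstack([f(t,345,145,120,90),f(s,340,130,100,75)])])[:,:,::-1])
for c in ("scene","top"):
  print([(round(d['score'],2),d['centre'].__array__().round(3) if hasattr(d['centre'],'__array__') else d['centre']) for d in robot.spot_point("key_hub",c)])
```

```text
[0.52256103 0.12273953 0.41988511] [ 3.13929836e+00 -1.24299913e-03  2.99492489e+00]
[(0.98, [0.5198, 0.1244, 0.1073]), (0.9, [0.3424, 0.1545, 0.1047]), (0.9, [0.3712, -0.0394, 0.108])]
[(0.97, [0.3671, -0.0398, 0.1039]), (0.66, [0.3437, 0.1576, 0.107])]
```

View pics/c5.png

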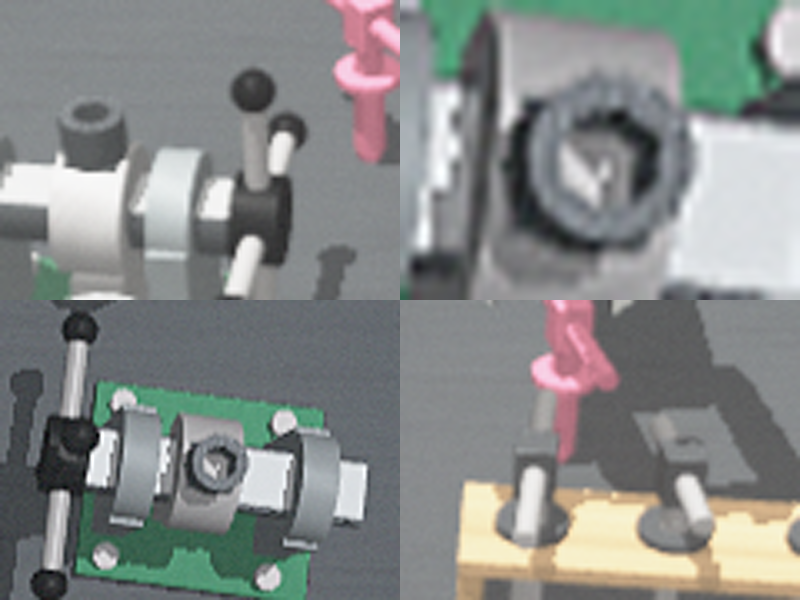

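Run:
```python
from h import *
obs=[("top",0,345+80/3.333,145+136/3.333),("top",1,369,153.4),("top",3,359.4,229.9),("scene",0,278,157.5),("scene",3,287,167.5)]
# swap: k=1 is +x ball, k=3 -x ball
q,r=fit_star(obs,[],[0.],fixed=S); print("shaft",q,r.round(1).tolist())
from scipy.ndimage import map_coordinates
t=robot.snapshot("top"); g=cv2.cvtColor(t,cv2.COLOR_RGB2GRAY).astype(float)
def edge(c,s,ap):
    yaw=S[2]-s; P=[]
    for k in range(6):
        n=yaw+np.pi/2+k*np.pi/3
        for l in np.linspace(-.5,.5,9)*ap: P.append([c[0]+ap*np.cos(n)-l*np.sin(n),c[1]+ap*np.sin(n)+l*np.cos(n),.168])
    p=proj("top",P); return map_coordinates(g,[p[:,1],p[:,0]],order=1).reshape(6,9)
hc=proj("top",stand(S,[0,0,.168]))[0]; print(hc)
res=[]
for s in np.arange(0,1.05,.0524):
    best=max(((np.abs(edge((S[0]+dx,S[1]+dy),s,.0112)-edge((S[0]+dx,S[1]+dy),s,.0083)).mean(1)).mean(),dx,dy) for dx in np.arange(-.003,.0031,.001) for dy in np.arange(-.003,.0031,.001))
    res.append((round(s,2),round(best[0],1),round(best[1],3),round(best[2],3)))
print(*res,sep='\n')
print(np.array(g[184:204,400:420]).astype(int))
```

```text
shaft [0.01794445] [[-1.0, -0.2], [-0.9, 0.2], [-0.6, 0.1], [-0.1, 0.1], [-0.6, 0.5]]
[410.11248886 193.52365873]
(np.float64(0.0), np.float64(56.2), np.float64(0.0), np.float64(-0.001))
(np.float64(0.05), np.float64(56.2), np.float64(0.0), np.float64(-0.001))
(np.float64(0.1), np.float64(56.0), np.float64(0.001), np.float64(-0.001))
(np.float64(0.16), np.float64(56.2), np.float64(0.001), np.float64(-0.001))
(np.float64(0.21), np.float64(56.0), np.float64(0.001), np.float64(-0.001))
(np.float64(0.26), np.float64(55.7), np.float64(0.001), np.float64(-0.001))
(np.float64(0.31), np.float64(55.1), np.float64(0.001), np.float64(-0.001))
(np.float64(0.37), np.float64(54.2), np.float64(0.001), np.float64(-0.001))
(np.float64(0.42), np.float64(53.9), np.float64(0.001), np.float64(-0.001))
(np.float64(0.47), np.float64(53.2), np.float64(0.001), np.float64(-0.001))
(np.float64(0.52), np.float64(52.6), np.float64(0.001), np.float64(-0.001))
(np.float64(0.58), np.float64(52.8), np.float64(0.0), np.float64(-0.001))
(np.float64(0.63), np.float64(53.3), np.float64(0.0), np.float64(-0.001))
(np.floa
[... 1583 characters left out ...]
 139 129
   98 187]
 [ 94  40  38 121 136 121 157 200 217 220 121 134 144  66  37  89 134 122
  115 220]
 [107  39  50  72 137 126 120 137 188 211 127 135 144  68  88 125 126 116
  175 235]
 [117  47  50  45 120 125 137 123 118 171 127 128 129 102 133 123 131 102
  227 228]
 [119  70  46  52  62 107 147 140 129 118 131 127 132 138 135 114 135 128
  235 223]
 [120  74  58  48  39  49 110 142 138 137 142 130 141 133 126 119 156 199
  229 224]
 [116 100 101  79  52  44  45  75 107 133 120 124 125  98  96 164 185 205
  227 222]
 [127 133 128 124  93  79  50  47  47  44  74  88  76  82 116 183 180 203
  225 223]
 [120 124 124 125 128 120  95  93  81  85 136 145 141 140 160 178 181 231
  225 224]]
```

Star upright at (252,90), flat up on all bare sections (fit 0.018 rad), and socket about 0.1 rad along. Descending to grip the key.

play_rows:
  translation:
    - [0, -0.06, 0.7]
    - [0, 0, 0.8]
    - [0, 0, 0.85]
    - [0, 0, 0.82]
    - [0, 0, 0]
    - [0, 0, 0]
    - [0, 0, 0]
    - [0, 0, 0]
  twist:
    - [0, 0, 0.07]
    - [0, 0, 0]
    - [0, 0, 0]
    - [0, 0, 0]
    - [0, 0, 0]
    - [0, 0, 0]
    - [0, 0, 0]
    - [0, 0, 0]
  gripper: [0.3, 0.3, 0.3, 0.3, 0.3, -1, -1, -1]

```text
time: 12.15
tool_pos: [0.5248, 0.1158, 0.2957]
ee_rot: [3.14, 0.005, 2.98]
wrist_force: [0.5, -0.0, 0.7]
width: 0.0404
finger_force: 0.0
```

play_rows:
  translation:
    - [0, 0, 0]
    - [0, 0, 0]
    - [0, 0, 0]
  twist:
    - [0, 0, 0]
    - [0, 0, 0]
    - [0, 0, 0]
  gripper: [-1, -1, -1]

```text
time: 12.45
tool_pos: [0.5244, 0.1169, 0.2949]
ee_rot: [3.138, 0.003, 2.981]
wrist_force: [1.0, 4.4, 5.2]
width: 0.0237
finger_force: 30.0
```

play_rows:
  translation:
    - [0, 0, -0.4]
    - [0, 0, -0.7]
    - [0, 0, -0.9]
    - [0, 0, -1]
    - [0, 0, -1]
    - [0, 0, -1]
    - [0, 0, -0.5]
    - [0, 0, 0]
  twist:
    - [0, 0, 0]
    - [0, 0, 0]
    - [0, 0, 0]
    - [0, 0, 0]
    - [0, 0, 0]
    - [0, 0, 0]
    - [0, 0, 0]
    - [0, 0, 0]
  gripper: [-1, -1, -1, -1, -1, -1, -1, -1]

```text
time: 13.25
tool_pos: [0.5237, 0.1158, 0.5158]
ee_rot: [3.142, 0.005, 2.98]
wrist_force: [0.3, -0.1, -3.7]
width: 0.0236
finger_force: 30.0
```

Run:
```python
from h import *
o=robot.get_obs(); p=o['tool_pos']; print(p,o['ee_rot'],o['width'],o['wrist_force'])
plan([([S[0],S[1],.515],2.92)],ms=.7)
```

```text
[0.52374631 0.11577185 0.51582497] [3.14158208 0.00497488 2.98030228] 0.023639554718572802 [ 0.33652649 -0.06717001 -3.66904574]
T [[-0.22, -0.65, 0.0], [-0.23, -0.64, 0.0], [-0.23, -0.64, 0.0], [-0.23, -0.64, 0.0], [-0.24, -0.64, 0.0], [-0.24, -0.64, 0.0], [-0.25, -0.64, 0.0], [-0.25, -0.64, 0.01]] 
W [[0, 0, 0.05], [0, 0, 0.06], [0, 0, 0.05], [0, 0, 0.06], [0, 0, 0.05], [0, 0, 0.06], [0, 0, 0.05], [0, 0, 0.06]]
T [[-0.25, -0.63, 0.0], [-0.25, -0.63, 0.01], [-0.26, -0.64, 0.0]] 
W [[0, 0, 0.05], [0, 0, 0.06], [0, 0, 0.05]]
n 11 end [ 0.5752 -0.1804  0.515 ] 2.92
```

play_rows:
  translation:
    - [-0.22, -0.65, 0]
    - [-0.23, -0.64, 0]
    - [-0.23, -0.64, 0]
    - [-0.23, -0.64, 0]
    - [-0.24, -0.64, 0]
    - [-0.24, -0.64, 0]
    - [-0.25, -0.64, 0]
    - [-0.25, -0.64, 0.01]
  twist:
    - [0, 0, 0.05]
    - [0, 0, 0.06]
    - [0, 0, 0.05]
    - [0, 0, 0.06]
    - [0, 0, 0.05]
    - [0, 0, 0.06]
    - [0, 0, 0.05]
    - [0, 0, 0.06]
  gripper: [-1, -1, -1, -1, -1, -1, -1, -1]

```text
time: 14.05
tool_pos: [0.5619, -0.1008, 0.5087]
ee_rot: [-3.141, -0.007, 2.936]
wrist_force: [0.9, -0.0, -3.6]
width: 0.0239
finger_force: 30.0
```

play_rows:
  translation:
    - [-0.25, -0.63, 0]
    - [-0.25, -0.63, 0.01]
    - [-0.26, -0.64, 0]
    - [0, 0, 0.5]
    - [0, 0, 0.4]
    - [0, 0, 0]
    - [0, 0, 0]
  twist:
    - [0, 0, 0.05]
    - [0, 0, 0.06]
    - [0, 0, 0.05]
    - [0, 0, 0]
    - [0, 0, 0]
    - [0, 0, 0]
    - [0, 0, 0]
  gripper: [-1, -1, -1, -1, -1, -1, -1]

```text
time: 14.75
tool_pos: [0.5756, -0.1802, 0.4736]
ee_rot: [3.141, -0.005, 2.921]
wrist_force: [0.1, -1.1, -3.3]
width: 0.0236
finger_force: 30.0
```

Run:
```python
from h import *
o=robot.get_obs(); p=o['tool_pos']; print(p,o['ee_rot'],o['width'],o['wrist_force'])
s=robot.snapshot("scene")
cv2.imwrite('pics/c6.png',cv2.resize(s[105:180,190:290],(800,600),interpolation=cv2.INTER_CUBIC)[:,:,::-1])
f=lambda P:((proj("scene",P)-[190,105])*8).round(0).tolist()
e=p[2]-.287
print("axis pred at end, flange, hub",f([[p[0],p[1],e],[p[0],p[1],e+.065],[p[0],p[1],e+.105]]),"socket top",f([[S[0],S[1],.168]]))
print("px per mm x,y",np.diff(np.array(f([[p[0],p[1],e],[p[0]+.01,p[1],e],[p[0],p[1]+.01,e]])),axis=0))
print(robot.spot_point("key_hub","scene")[:2])
```

```text
[ 0.57555391 -0.18018181  0.47355461] [ 3.14118679 -0.00528333  2.92069345] 0.02364822101494323 [ 0.07194061 -1.10018268 -3.26621467]
axis pred at end, flange, hub [[374.0, 406.0], [351.0, 193.0], [336.0, 54.0]] socket top [[380.0, 463.0]]
px per mm x,y [[ -5.  20.]
 [ 42. -20.]]
[{'centre': [0.342, 0.1534, 0.1064], 'score': 0.95}, {'centre': [0.3709, -0.035, 0.1092], 'score': 0.79}]
```

View pics/c6.png

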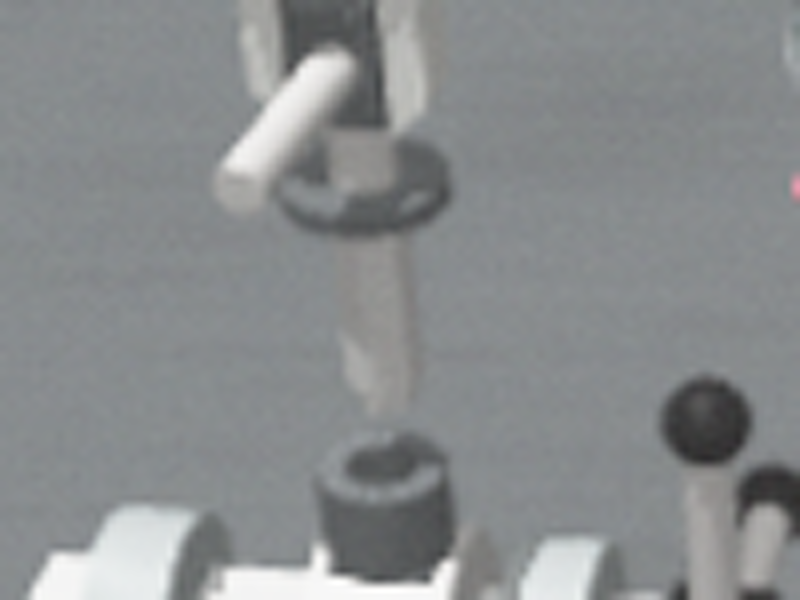

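The key hangs true, but its tip at (389,405) sits about 2.5 mm to +y of the socket axis. I'll correct that and go down gently.

play_rows:
  translation:
    - [-0.03, -0.06, 0.2]
    - [0, 0, 0.15]
    - [0, 0, 0.1]
    - [0, 0, 0.1]
    - [0, 0, 0.08]
    - [0, 0, 0]
  twist:
    - [0, 0, 0]
    - [0, 0, 0]
    - [0, 0, 0]
    - [0, 0, 0]
    - [0, 0, 0]
    - [0, 0, 0]
  gripper: [-1, -1, -1, -1, -1, -1]

```text
time: 15.45
tool_pos: [0.5761, -0.1826, 0.4504]
ee_rot: [3.141, -0.001, 2.921]
wrist_force: [-0.1, -0.6, -4.4]
width: 0.0241
finger_force: 30.0
```

play_rows:
  translation:
    - [0, 0, 0.06]
    - [0, 0, 0.06]
    - [0, 0, 0.06]
    - [0, 0, 0.06]
    - [0, 0, 0]
  twist:
    - [0, 0, 0]
    - [0, 0, 0]
    - [0, 0, 0]
    - [0, 0, 0]
    - [0, 0, 0]
  gripper: [-1, -1, -1, -1, -1]

```text
time: 15.95
tool_pos: [0.5754, -0.1822, 0.448]
ee_rot: [-3.14, 0.009, 2.921]
wrist_force: [-2.0, 1.2, 13.2]
width: 0.0238
finger_force: 30.0
```

play_rows:
  translation:
    - [0, 0, 0]
    - [0, 0, 0]
    - [0, 0, 0]
    - [0, 0, 0]
  twist:
    - [0, 0, 0.4]
    - [0, 0, 0.4]
    - [0, 0, 0.4]
    - [0, 0, 0]
  gripper: [-1, -1, -1, -1]

```text
time: 16.35
tool_pos: [0.5756, -0.1827, 0.448]
ee_rot: [-3.14, 0.011, 2.8]
wrist_force: [-0.4, 0.7, 10.8]
width: 0.0237
finger_force: 30.0
```

play_rows:
  translation:
    - [0, 0, 0]
    - [0, 0, 0]
    - [0, 0, 0]
    - [0, 0, 0]
  twist:
    - [0, 0, 0.4]
    - [0, 0, 0.4]
    - [0, 0, 0.4]
    - [0, 0, 0]
  gripper: [-1, -1, -1, -1]

```text
time: 16.75
tool_pos: [0.5759, -0.1828, 0.4476]
ee_rot: [-3.141, 0.012, 2.68]
wrist_force: [0.0, -1.4, 10.0]
width: 0.0239
finger_force: 30.0
```

play_rows:
  translation:
    - [0, 0, -0.18]
    - [0, 0, 0]
    - [0.12, 0, 0]
    - [0, 0, 0]
    - [0, 0, 0]
  twist:
    - [0, 0, -0.7]
    - [0, 0, -0.7]
    - [0, 0, 0]
    - [0, 0, 0]
    - [0, 0, 0]
  gripper: [-1, -1, -1, -1, -1]

```text
time: 17.25
tool_pos: [0.5719, -0.1812, 0.4496]
ee_rot: [3.141, 0.004, 2.82]
wrist_force: [4.4, -1.0, -0.6]
width: 0.0237
finger_force: 30.0
```

play_rows:
  translation:
    - [-0.12, 0, 0]
    - [-0.12, 0, 0]
    - [0, 0, 0]
    - [0, 0, 0]
  twist:
    - [0, 0, 0]
    - [0, 0, 0]
    - [0, 0, 0]
    - [0, 0, 0]
  gripper: [-1, -1, -1, -1]

```text
time: 17.65
tool_pos: [0.5801, -0.1841, 0.4486]
ee_rot: [-3.141, -0.004, 2.82]
wrist_force: [-4.7, 2.2, 1.9]
width: 0.0234
finger_force: 30.0
```

play_rows:
  translation:
    - [0.12, 0.12, 0]
    - [0, 0, 0]
    - [0, 0, 0]
  twist:
    - [0, 0, 0]
    - [0, 0, 0]
    - [0, 0, 0]
  gripper: [-1, -1, -1]

```text
time: 17.95
tool_pos: [0.5778, -0.1787, 0.4487]
ee_rot: [-3.14, 0.002, 2.82]
wrist_force: [0.4, -4.2, -1.6]
width: 0.024
finger_force: 30.0
```

play_rows:
  translation:
    - [0, -0.12, 0]
    - [0, -0.12, 0]
    - [0, 0, 0]
    - [0, 0, 0]
  twist:
    - [0, 0, 0]
    - [0, 0, 0]
    - [0, 0, 0]
    - [0, 0, 0]
  gripper: [-1, -1, -1, -1]

```text
time: 18.35
tool_pos: [0.5749, -0.186, 0.4487]
ee_rot: [3.137, -0.0, 2.823]
wrist_force: [1.9, 5.3, -0.6]
width: 0.0242
finger_force: 30.0
```

play_rows:
  translation:
    - [0, 0.13, 0]
    - [0, 0, 0.1]
    - [0, 0, 0.08]
    - [0, 0, 0]
  twist:
    - [0, 0, 0]
    - [0, 0, 0]
    - [0, 0, 0]
    - [0, 0, 0]
  gripper: [-1, -1, -1, -1]

```text
time: 18.75
tool_pos: [0.5766, -0.1823, 0.4398]
ee_rot: [3.141, -0.001, 2.821]
wrist_force: [3.8, 0.6, -4.1]
width: 0.0239
finger_force: 30.0
```

play_rows:
  translation:
    - [-0.02, 0, 0.08]
    - [0, 0, 0.08]
    - [0, 0, 0.08]
    - [0, 0, 0.08]
    - [0, 0, 0.06]
    - [0, 0, 0]
  twist:
    - [0, 0, 0]
    - [0, 0, 0]
    - [0, 0, 0]
    - [0, 0, 0]
    - [0, 0, 0]
    - [0, 0, 0]
  gripper: [-1, -1, -1, -1, -1, -1]

```text
time: 19.35
tool_pos: [0.5763, -0.1821, 0.4297]
ee_rot: [3.141, 0.003, 2.821]
wrist_force: [-1.9, 3.4, 6.8]
width: 0.0237
finger_force: 30.0
```

play_rows:
  translation:
    - [0, 0, 0]
    - [0, 0, 0]
    - [0, 0, 0]
    - [0, 0, 0]
    - [0, 0, 0]
    - [0, 0, 0]
    - [0, 0, 0]
    - [0, 0, 0]
  twist:
    - [0, 0, 0.5]
    - [0, 0, 1]
    - [0, 0, 1]
    - [0, 0, 1]
    - [0, 0, 1]
    - [0, 0, 1]
    - [0, 0, 1]
    - [0, 0, 1]
  gripper: [-1, -1, -1, -1, -1, -1, -1, -1]

```text
time: 20.15
tool_pos: [0.5762, -0.1823, 0.4296]
ee_rot: [3.141, 0.002, 2.067]
wrist_force: [-3.5, 2.1, 6.8]
width: 0.024
finger_force: 30.0
```

play_rows:
  translation:
    - [0, 0, 0]
    - [0, 0, 0]
    - [0, 0, 0]
    - [0, 0, 0]
    - [0, 0, 0]
    - [0, 0, 0]
    - [0, 0, 0]
    - [0, 0, 0]
  twist:
    - [0, 0, 1]
    - [0, 0, 1]
    - [0, 0, 1]
    - [0, 0, 1]
    - [0, 0, 1]
    - [0, 0, 1]
    - [0, 0, 0.5]
    - [0, 0, 0]
  gripper: [-1, -1, -1, -1, -1, -1, -1, -1]

```text
time: 20.95
tool_pos: [0.5759, -0.1824, 0.4297]
ee_rot: [3.14, 0.002, 1.42]
wrist_force: [-3.4, 2.6, 8.5]
width: 0.0234
finger_force: 30.0
```

Run:
```python
from bench import robot
o=robot.get_obs(); print(o['tool_pos'],o['ee_rot'],o['wrist_force'],o['wrist_torque'],o['joint_positions'])
```

```text
[ 0.575924   -0.18237343  0.42968783] [3.14037577e+00 1.51834542e-03 1.42001234e+00] [-3.3753693   2.59431223  8.52239471] [0.65162689 0.88037154 0.10487396] [-4.00206762e-01  2.05246242e-01  1.18841281e+00 -1.18926255e-03
  1.74637946e+00 -2.49632354e-01]
```

play_rows:
  translation:
    - [0, 0, 0]
    - [0, 0, 0]
    - [0, 0, 0]
    - [0, 0, 0]
  twist:
    - [0, 0, 1]
    - [0, 0, 1]
    - [0, 0, 1]
    - [0, 0, 0.5]
  gripper: [-1, -1, -1, -1]

```text
time: 21.35
tool_pos: [0.5758, -0.1823, 0.4297]
ee_rot: [3.14, 0.001, 1.068]
wrist_force: [-4.1, 1.9, 8.2]
width: 0.0237
finger_force: 30.0
```

Run:
```python
from bench import robot
o=robot.get_obs(); print(o['ee_rot'],o['wrist_force'],o['wrist_torque'],o['joint_torque'][5])
```

```text
[3.14046186e+00 1.05230660e-03 1.06823201e+00] [-4.13464654  1.94941103  8.18917497] [0.68950323 1.01102497 0.20100338] 0.026524674030952156
```

play_rows:
  translation:
    - [0, 0, 0]
    - [0, 0, 0]
    - [0, 0, 0]
  twist:
    - [0, 0, 0.7]
    - [0, 0, 0.7]
    - [0, 0, 0.4]
  gripper: [-1, -1, -1]

```text
time: 21.65
tool_pos: [0.5758, -0.1823, 0.4297]
ee_rot: [3.141, 0.001, 0.889]
wrist_force: [-4.7, 3.0, 8.7]
width: 0.0239
finger_force: 30.0
```

Run:
```python
from bench import robot
o=robot.get_obs(); print(o['ee_rot'],o['wrist_force'],o['wrist_torque'],o['joint_torque'][5])
```

```text
[3.14060202e+00 8.18910914e-04 8.89042751e-01] [-4.71478358  2.99306978  8.69412311] [0.74687869 1.06282673 0.27430241] 0.030042274156585336
```

play_rows:
  translation:
    - [0, 0, 0]
    - [0, 0, 0]
    - [0, 0, 0]
  twist:
    - [0, 0, 0.5]
    - [0, 0, 0.5]
    - [0, 0, 0]
  gripper: [-1, -1, -1]

```text
time: 21.95
tool_pos: [0.5758, -0.1822, 0.4297]
ee_rot: [3.141, 0.001, 0.791]
wrist_force: [-3.9, 2.3, 8.2]
width: 0.0241
finger_force: 30.1
```

Run:
```python
from h import *
o=robot.get_obs(); p=o['tool_pos']; y=o['ee_rot'][2]; print(o['ee_rot'],o['wrist_force'],o['wrist_torque'],o['joint_torque'][5],o['width'])
s=robot.snapshot("scene")
cv2.imwrite('pics/c7.png',cv2.resize(s[105:180,190:290],(800,600),interpolation=cv2.INTER_CUBIC)[:,:,::-1])
for d in (-.3,-.15,0,.15,.3,.45):
  a=y+d; P=[[p[0]+.075*q*np.cos(a),p[1]+.002+.075*q*np.sin(a),.247] for q in (-1,1)]; print(d,((proj("scene",P)-[190,105])*8).round(0).tolist())
```

```text
[3.14050179e+00 7.51777130e-04 7.91387496e-01] [-3.88566738  2.32939125  8.22306548] [0.69539922 1.0401194  0.50061138] 0.7317553460597992 0.024092272616769
-0.3 [[256.0, 87.0], [459.0, 343.0]]
-0.15 [[217.0, 97.0], [501.0, 330.0]]
0 [[181.0, 110.0], [538.0, 315.0]]
0.15 [[149.0, 125.0], [570.0, 298.0]]
0.3 [[120.0, 142.0], [598.0, 278.0]]
0.45 [[96.0, 161.0], [619.0, 258.0]]
```

View pics/c7.png

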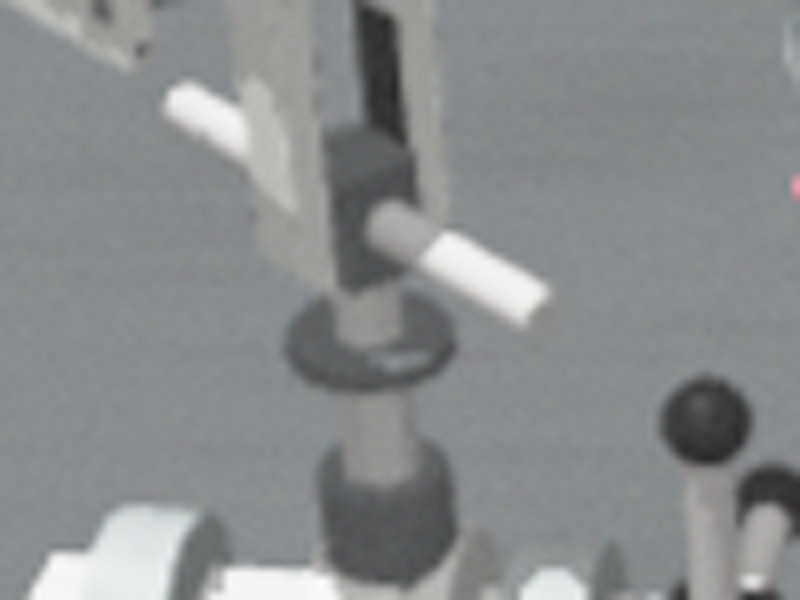

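The bar ends at (178,100) and (535,308) match the gripper's yaw, so the key hasn't slipped in the grip. The torque has jumped to 0.5 N m, so the screw is at its stop; I'll confirm with a little more turn.

play_rows:
  translation:
    - [0, 0, 0]
    - [0, 0, 0]
    - [0, 0, 0]
  twist:
    - [0, 0, 0.5]
    - [0, 0, 0.5]
    - [0, 0, 0]
  gripper: [-1, -1, -1]

```text
time: 22.3
tool_pos: [0.5759, -0.1821, 0.4297]
ee_rot: [3.14, 0.0, 0.692]
wrist_force: [-4.5, 3.0, 7.4]
width: 0.0238
finger_force: 30.7
```

Run:
```python
from bench import robot
o=robot.get_obs(); print(o['ee_rot'],o['wrist_force'],o['wrist_torque'],o['joint_torque'][5],o['width'])
```

```text
[3.14015340e+00 9.74857716e-05 6.92230217e-01] [-4.50393841  2.95341065  7.42658452] [0.70884979 0.92981755 0.85395164] 0.9848613291978836 0.023773138978016212
```

play_rows:
  translation:
    - [0, 0, -0.03]
    - [0, 0, -0.03]
    - [0, 0, 0]
    - [0, 0, 0]
    - [0, 0, 0]
    - [0, 0, 0]
    - [0, 0, -0.2]
    - [0, 0, -0.5]
  twist:
    - [0, 0, -0.7]
    - [0, 0, -0.7]
    - [0, 0, 0]
    - [0, 0, 0]
    - [0, 0, 0]
    - [0, 0, 0]
    - [0, 0, 0]
    - [0, 0, 0]
  gripper: [-1, -1, 0.3, 0.3, 0.3, 0.3, 0.3, 0.3]

```text
time: 23.1
tool_pos: [0.577, -0.1826, 0.455]
ee_rot: [-3.137, 0.002, 0.83]
wrist_force: [-0.9, -0.4, -0.4]
width: 0.0611
finger_force: 0.0
```

play_rows:
  translation:
    - [0, 0, -0.9]
    - [0, 0, -1]
    - [0, 0, -0.6]
    - [0, 0, 0]
    - [0, 0, 0]
  twist:
    - [0, 0, 0]
    - [0, 0, 0]
    - [0, 0, 0]
    - [0, 0, 0]
    - [0, 0, 0]
  gripper: [0.3, 0.3, 0.3, 0.3, 0.3]

```text
time: 23.6
tool_pos: [0.577, -0.1826, 0.5566]
ee_rot: [3.141, -0.0, 0.831]
wrist_force: [0.1, -0.1, -0.3]
width: 0.0609
finger_force: 0.0
```

Run:
```python
from h import *
o=robot.get_obs(); print(o['tool_pos'],o['width'],o['wrist_force'])
s=robot.snapshot("scene")
cv2.imwrite('pics/c8.png',cv2.resize(s[95:230,190:370],(800,600),interpolation=cv2.INTER_CUBIC)[:,:,::-1])
for a in (-.03,0,.03): print(a,[((proj("scene",stand(S,ball(a,k)))[0]-[190,95])*4.444).round(0).tolist() for k in range(4)])
for z in (.142,.148,.155): print(z,((proj("scene",[[.5753,-.1803,z+.068],[.5753,-.1803,z+.122]])-[190,95])*4.444).round(0).tolist())
```

```text
[ 0.57703602 -0.18258819  0.55664369] 0.06094570582457332 [ 0.11467398 -0.0763742  -0.3238543 ]
-0.03 [[392.0, 274.0], [365.0, 522.0], [404.0, 555.0], [429.0, 331.0]]
0 [[391.0, 277.0], [365.0, 526.0], [405.0, 552.0], [428.0, 327.0]]
0.03 [[390.0, 279.0], [365.0, 530.0], [406.0, 549.0], [428.0, 323.0]]
0.142 [[203.0, 228.0], [192.0, 128.0]]
0.148 [[202.0, 217.0], [191.0, 116.0]]
0.155 [[201.0, 204.0], [190.0, 103.0]]
```

View pics/c8.png

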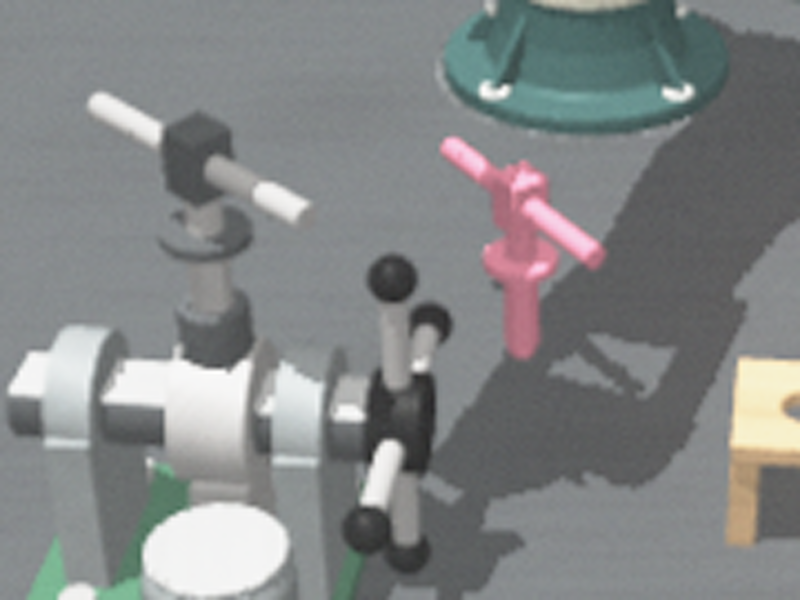

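The key stands fully seated, with its flange at (205,230) matching the prediction for the socket floor. The upright star ball is at (391,278) and the flat is up. Handing in.

```bash
python3 -c "
from bench import robot
print(robot.close_job())"
```

```text
the job is handed in; nothing more can be done
None
```

I turned the flat to face straight up (about 1° off by the camera fit), stood the middle key fully down in the setscrew, tightened it clockwise to its stop, left the key standing, and handed the job in at about 24 s; the arm never went near the small and large keys, the pipe flange or the can, though I took no final picture of them.

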